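# Run the glass carriage under the circle cutter and brake it at the pivot

### The arm

A 7-joint arm with a two-finger parallel gripper is mounted at the origin on the work surface. World frame = base frame: x ahead of the robot, y to its left, z up, the work surface at z = 0. Lengths are in m, angles in degrees, forces in N, time in s.
With the tool pointing down it reaches from about 0.425 to 0.925 m from the base axis. Payload 6.8 kg.
Tool frame: the origin (TCP) lies midway between the tips of the shut fingers; the grasp point (between the pads) lies 19 mm behind it (robot.hold_point_z is the distance from the TCP to the grasp point, in m); z points along the fingers, y is the line along which they close (so a half turn about z gives the same grasp; the last joint's range is limited). The gripper opens to 85 mm and grips with 20 to 120 N. Pads are 22 mm wide; open, the fingers measure 114 mm over their backs; the gripper's body (76 mm by 85 mm) begins 54 mm behind the grasp point. The pads swing forward as they close: fully open they stand 13 mm farther back than shut.
Start: joints at [-81.137, 27.33, 1.283, 89.118, -0.659, 63.558, -4.761], TCP at [0.175, 0.652, 0.231] pointing down, gripper open.
Joint ranges: [-169.35, 169.35], [-19.33, 120.38], [-80.79, 83.38], [13.8, 139.57], [-78.32, 258.32], [9.67, 109.79], [-169.56, 169.56]. Speed limits (degrees/s): [136.94, 136.94, 180, 180, 180, 180, 180].

### API

Orientations are given as [roll, pitch, yaw] about the fixed x, y, z axes, in that order (R = Rz(yaw) Ry(pitch) Rx(roll)).
In Python, from cell import monitor, imaging, robot gives the robot as it stands. The module is installed in compiled form; this text tells all that it offers.
- The arm moves only by the tool servo_tool, never from a script. Its argument "plan" is a list of rows, each a list of 3 entries, a list of its own where there are three numbers: the finger opening in mm, from 0 to 85.4, then the shift along the world's x, y, z in mm, then the turn about the world's z in units of 5 degrees (1.0 is 5 degrees). A call has 1 to 10 rows; each row is the pose to reach, as a shift and turn from the pose commanded when the call began; what a row does not reach only later rows make up. A row lasts 1/8 s, in which the tool goes at most 62.5 mm and 10.7 degrees, less where a joint would pass 70% of its speed; a pose out of reach is approached as far as the arm can. A call with a gripper value outside its range is refused whole. The fingers move at their own pace and stop on an object; "squeeze" is the grip in N (left out, the last holds). Time passes only in rows, so rows that repeat a pose let the fingers close. It gives the time, the measured TCP pose, the force, the opening and the grip force at its end, in the units of the state.
- monitor.sense(): the state, without advancing time (a new reading comes with each control period).
- imaging.get_image(name): name is "side" or "top"; returns (picture, depth): 400x640x3 uint8, red, green, blue; 400x640 float32, m along the optical axis (not along the pixel's ray), 0 where there is no reading.
- imaging.camera_info(name): a dict with "K" (3x3 intrinsics, pixels), "k1" (the pictures are not rectified: a ray, as slopes to the right and down, at radius r is drawn at 1 + k1 r^2 times it, then the intrinsics apply), "R" (3x3) and "t" (3): a world point X has camera coordinates R X + t. Camera axes: x right, y down, z forward; pixel columns grow to the right and rows downward; lengths in m; the calibration is good to about 2 mm. A picture is of the moment at which its call begins. camera_info takes no time and is no camera call.
- robot.sign_off(): hands the job in; it is judged then, once.
The state is a dict: "clock": time; "qpos": joint angles; "qvel": joint speeds; "joint_torque": joint torques, N m; "eef_pos": TCP position; "orientation": TCP orientation; "force": force on the tool from outside, world axes, zero at the start; "wrist_torque": the same for the moment, N m; "finger_gap": finger opening in m; "grasp_force": force on a finger pad.
Only numpy, scipy, OpenCV 4.12 (cv2) and the standard library are available. Lean on these libraries where they do the work, as an engineer would, in place of code of your own. Each camera call takes 0.05 s, during which the arm holds its last target. There are 200 camera calls.

### The job

Push the rolling glass carriage along its rails to the circle cutter and brake it so that it comes to a standstill with the steel washer on its glass right under the cutter's pivot, then take the gripper clear and leave it standing there. Work only on the two sprung rubber pads inside the carriage's open well, gently enough that neither pad is driven to the bottom of its travel: do not touch the deck, glass or pad housings, never let the carriage run into the end stop, and leave the other things alone. The carriage rolls almost without friction and must stay at rest by itself for some seconds.

Things in the scene. Friction and masses are not known exactly. Their poses are not given: they have to be found in the camera images.
- track: Fixed steel track of two rails, 910 mm long, standing on the table about 570 mm ahead of the robot. Origin on the table at the middle of its length. Its y axis runs along the rails (roughly the robot's left) towards the end stop, a 75 mm high steel crossbar at the +y end; x points across the rails, away from the robot, z up.
- carriage (a joint): Travel in m of the carriage along the track's +y. It grows towards the end stop, which the carriage's front end meets at 0.420. It rolls level on low-friction wheels: moving mass about 5.0 kg in all (may differ by a quarter), rolling drag about 0.4 N per m/s plus 0.008 N.
- deck (a point): Top of the carriage, one rigid unit 440 mm long, not to be touched: aluminium deck (top 50 mm high) with clear glass on the side away from the robot, from its x = 0 to 145 mm; on the robot's side two pad housings, 116 mm across, 45 mm long, tops 110 mm high, at the ends of an open well. Origin at table level, 60 mm further along x than the well's centre. Axes as the track's.
- well (a point): Centre of the carriage's open well (no floor, open to the robot's side), 78 mm above the table, moving with the carriage. The released pads' faces are 120 mm to either side of it along the track's y; each is 100 mm wide across the track, from 54 to 102 mm above the table. The deck's edge is 60 mm from this point, away from the robot.
- pad_front (a joint): Compression in m of the front pad, a black rubber block at the well's +y end: 0 released, 0.045 at the bottom of its travel. Pushing its face towards +y drives the carriage towards the stop. Spring 30 N per m with no preload, damping about 0.4 N per m/s.
- pad_rear (a joint): Compression in m of the rear pad, the same block at the well's -y end: 0 released, 0.045 at the bottom of its travel. Pushing its face towards -y brakes the carriage or sends it back. Spring 30 N per m, damping about 0.4 N per m/s.
- washer (a point): Centre of the top of a flat steel disc, 44 mm in diameter, in the middle of the glass; 61 mm above the table, 130 mm further across the track (+x) than the well's centre. Moves with the carriage.
- cutter: Fixed steel circle cutter beyond the track: base plate 80 x 120 mm, post, and an arm at 132 mm height reaching back over the glass. Origin under the post, at the table; axes parallel to the track's.
- pivot (a point): Lower tip of the cutter's pivot, a 22 mm wide turned steel point hanging from the end of the arm, 74 mm above the table. The washer passes 13 mm under it.
- roundel: Green bottle-glass roundel, 120 mm in diameter, 20 mm high, lying loose on the robot's side of the track; origin under its centre. Leave alone.
- mallet: Tapping mallet with a steel head with rubber tips and wooden handle, 220 mm long, lying loose on the robot's side of the track; origin under the middle of its handle. Leave alone.
Mind the look-alikes: they are no part of the job. Of the things that look like the cutter, the smaller one is meant.

How it is judged:
By the outcome, as a careful person would: the job done as asked, in the order asked, and still so for the second after the job is handed in, with the robot touching nothing.
It also fails if it takes over 48 s, if anything falls off the work surface, if the arm or the gripper's body presses on something with over 40 N, if the wrist force passes 120 N, or if a joint passes its speed limit or range.

## Working session

There is one attempt and no reset: what is moved stays moved. The work goes in short steps, Python scripts to look and compute and a tool call to move; the robot and the scene stay as the last step left them, time stands still between calls to the robot, and variables do not carry over. Pictures are saved under pics/ and viewed, at most 10 in all, crops included, and the job is handed in when it is done.

Besides the shell and the picture viewer there is one more tool, called after "Request:" as a command line: name --argument value ..., lists and objects as JSON in quotes. servo_tool: Moves the arm, as the interface text tells. Its arguments: {"type":"object","properties":{"plan":{"type":"array"},"squeeze":{"type":"number"}},"required":["plan"]}

```bash
mkdir -p pics
cat > h.py <<'E'
import numpy as np, cv2
from cell import monitor, imaging, robot
def grab(n):
    p,d=imaging.get_image(n); return p,d
def ray(n,uv):
    c=imaging.camera_info(n);K=np.array(c["K"]);R=np.array(c["R"]);t=np.array(c["t"])
    uv=np.atleast_2d(np.float64(uv)); 
    s=cv2.undistortPoints(uv[:,None],K,np.array([c["k1"],0,0,0,0.]))[:,0]
    return -R.T@t,(np.c_[s,np.ones(len(s))])@R
def onz(n,uv,z):
    o,d=ray(n,uv); return o+d*((z-o[2])/d[:,2])[:,None]
def proj(n,X):
    c=imaging.camera_info(n)
    return cv2.projectPoints(np.float64(np.atleast_2d(X)),cv2.Rodrigues(np.array(c["R"]))[0],np.float64(c["t"]),np.array(c["K"]),np.array([c["k1"],0,0,0,0.]))[0][:,0]
E
python3 - <<'E'
from h import *
for n in("top","side"):
    p,d=grab(n);cv2.imwrite(f"pics/{n}0.png",p[...,::-1]);np.savez(f"{n}0.npz",p=p,d=d)
    c=imaging.camera_info(n);print(n,c)
s=monitor.sense();print(s["clock"],s["eef_pos"],s["orientation"],s["force"],s["finger_gap"])
E
```

```text
top {'K': array([[512.09339411,   0.        , 313.78227872],
       [  0.        , 512.09339411, 190.53573684],
       [  0.        ,   0.        ,   1.        ]]), 'k1': -0.0834057205980789, 'R': array([[ 0.02316196, -0.99966622, -0.01144464],
       [-0.9966223 , -0.02218622, -0.07906809],
       [ 0.07878779,  0.01323735, -0.99680352]]), 't': array([0.1560933 , 0.56047506, 1.73831028])}
side {'K': array([[491.06703767,   0.        , 326.07313788],
       [  0.        , 491.06703767, 199.47188042],
       [  0.        ,   0.        ,   1.        ]]), 'k1': -0.13347869842882418, 'R': array([[-0.91916345, -0.3937138 , -0.01131383],
       [-0.28807577,  0.69157514, -0.66237163],
       [ 0.26860921, -0.60556855, -0.74908999]]), 't': array([0.54474077, 0.1049995 , 1.65047808])}
0.1 [0.17520835 0.65130503 0.23040092] [-1.79903340e+02  6.36724810e-03  1.64946993e+02] [-0.83559901 -0.6424362  -0.24054518] 0.0857457501729193
```

View pics/top0.png

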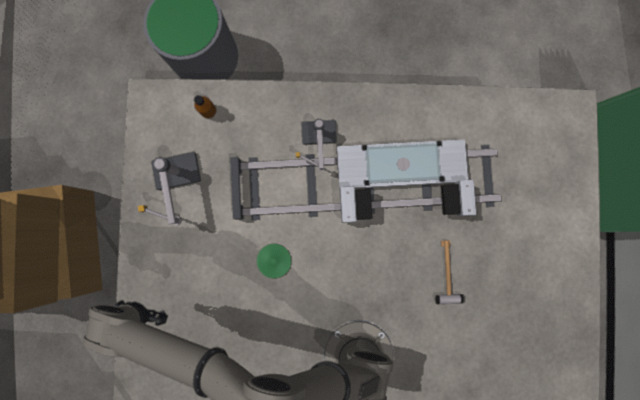

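View pics/side0.png

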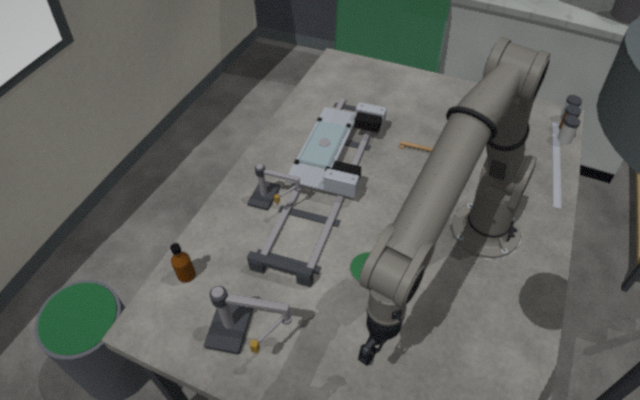

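Top view: the crossbar end stop is at (237,188), the washer at (403,163), and the front and rear pads at (363,204) and (452,198). There are two candidate cutters: a large one with its post at (160,165), left of the track, and a small one with its post at (319,125), its arm reaching over the rails. I choose the smaller one and check it in a crop.

Run:
```python
from h import *
a=np.load("top0.npz")["p"];b=np.load("side0.npz")["p"]
A=cv2.resize(a[110:225,290:510],None,fx=3.5,fy=3.5,interpolation=cv2.INTER_CUBIC)[:,:770]
B=cv2.resize(b[95:215,240:395],None,fx=5,fy=5,interpolation=cv2.INTER_CUBIC)
cv2.imwrite("pics/ca.png",A[...,::-1]);cv2.imwrite("pics/cb.png",B[...,::-1])
```

```text
(no output)
```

View pics/ca.png

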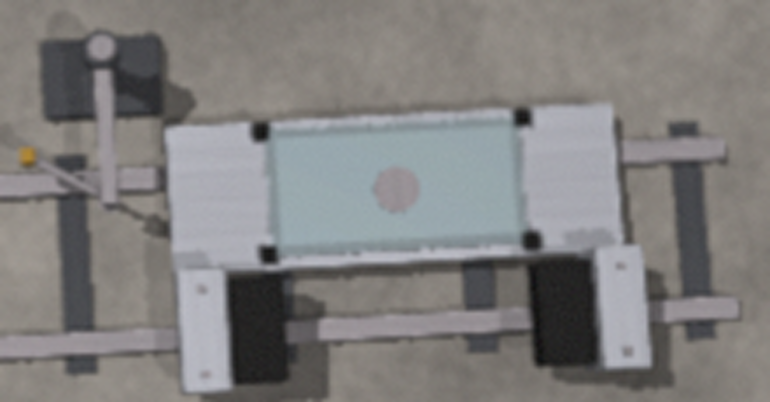

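View pics/cb.png

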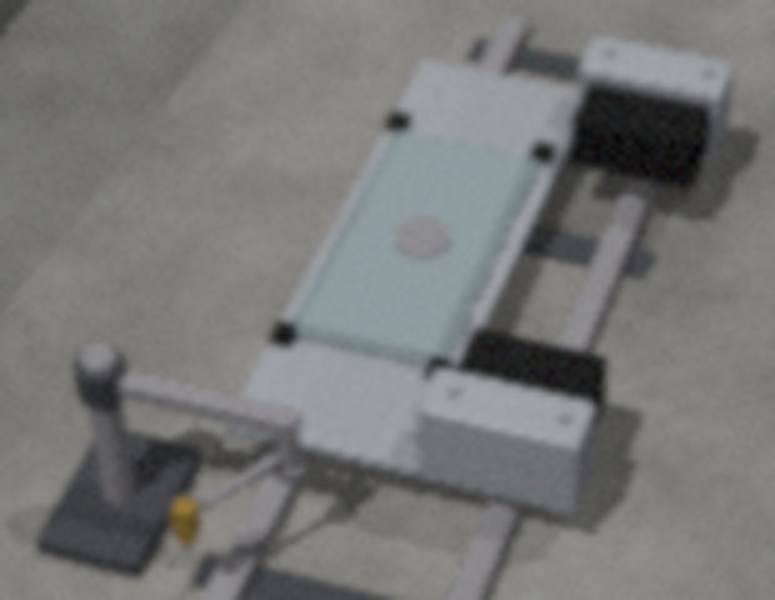

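The crops confirm the choice. The small cutter's arm ends at top (321,167), with its pivot tip at side ≈(298,189). The washer is at top (403,164) and side (324.6,142). The large cutter stands away from the rails.

```bash
cat >> h.py <<'E'
def tri(u1,u2):
    o1,d1=ray("top",u1);o2,d2=ray("side",u2);d1=d1[0];d2=d2[0]
    s=np.linalg.lstsq(np.c_[d1,-d2],o2-o1,rcond=None)[0]
    a=o1+d1*s[0];b=o2+d2*s[1];return (a+b)/2,np.linalg.norm(a-b)
E
python3 - <<'E'
from h import *
np.set_printoptions(precision=4,suppress=True)
fA=lambda u,v:((u+.5)/3.5-.5+290,(v+.5)/3.5-.5+110)
fB=lambda u,v:((u+.5)/5-.5+240,(v+.5)/5-.5+95)
W=fA(397,190);Ws=fB(423,237)
print("washer top",onz("top",W,.061),"side",onz("side",Ws,.061),tri(W,Ws))
print("armend top",onz("top",fA(110,203),.132),"arm root",onz("top",fA(102,75),.132))
print("pivot side z.074",onz("side",[fB(291,470),fB(290,455),fB(291,480)],.074))
print("arm end side z.132",onz("side",fB(290,420),.132))
D=onz("top",[fA(165,127),fA(612,103),fA(175,265),fA(622,243)],.05);print("deck",D,np.degrees(np.arctan2(*(D[1]-D[0])[:2][::-1])))
H=onz("top",[fA(178,270),fA(183,391),fA(640,246),fA(651,366)],.110);print("hous",H)
r=onz("top",[(250,163.5),(497,152.5),(252,210),(500,198)],.03);print("rails",r)
P=onz("top",[fA(286,270),fA(286,380),fA(531,262),fA(536,362)],.102);print("pads faces",P)
print("stop",onz("top",[(242,160),(242,216)],.075))
E
```

```text
washer top [[ 0.6508 -0.1315  0.061 ]] side [[ 0.6576 -0.1354  0.061 ]] (array([ 0.6523, -0.1297,  0.0673]), np.float64(0.005097211712420161))
armend top [[0.623  0.1455 0.132 ]] arm root [[0.7429 0.1555 0.132 ]]
pivot side z.074 [[0.6409 0.132  0.074 ]
 [0.6476 0.1195 0.074 ]
 [0.6369 0.1404 0.074 ]]
arm end side z.132 [[0.6352 0.1384 0.132 ]]
deck [[ 0.709   0.0935  0.05  ]
 [ 0.7432 -0.3445  0.05  ]
 [ 0.5742  0.0812  0.05  ]
 [ 0.6055 -0.3538  0.05  ]] -85.53220112585774
hous [[ 0.5642  0.0806  0.11  ]
 [ 0.4514  0.0737  0.11  ]
 [ 0.5965 -0.3536  0.11  ]
 [ 0.484  -0.364   0.11  ]]
rails [[ 0.6449  0.3909  0.03  ]
 [ 0.7028 -0.4642  0.03  ]
 [ 0.4847  0.3787  0.03  ]
 [ 0.5447 -0.4736  0.03  ]]
pads faces [[ 0.5671 -0.0211  0.102 ]
 [ 0.4639 -0.0227  0.102 ]
 [ 0.5799 -0.2522  0.102 ]
 [ 0.4858 -0.2573  0.102 ]]
stop [[0.6504 0.412  0.075 ]
 [0.4622 0.4056 0.075 ]]
```

Request:
servo_tool --plan '[[0,[60,-40,20],-2],[0,[110,-85,40],-4],[0,[160,-130,40],-6],[0,[205,-175,40],-7],[0,[250,-220,40],-8],[0,[280,-275,40],-9],[0,[290,-335,40],-10],[0,[300,-395,40],-11],[0,[310,-455,40],-12],[0,[320,-515,40],-13]]'

```text
clock: 1.35
eef_pos: [0.4924, 0.1517, 0.2712]
orientation: [-180.0, -0.0, 99.8]
force: [1.8, -0.2, 0.1]
finger_gap: 0.0
grasp_force: 0.0
```

Request:
servo_tool --plan '[[0,[6,-58,0],-0.4],[0,[12,-116,0],-0.8],[0,[18,-174,0],-1.2],[0,[23,-232,0],-1.2],[0,[26,-278,-20],-1.2],[0,[26,-278,-70],-1.2],[0,[26,-278,-120],-1.2],[0,[26,-278,-165],-1.2],[0,[26,-278,-195],-1.2],[0,[26,-278,-201],-1.2]]'

```text
clock: 2.6
eef_pos: [0.5168, -0.1239, 0.0684]
orientation: [-179.8, -0.0, 93.9]
force: [0.2, -0.0, 0.8]
finger_gap: 0.0002
grasp_force: 0.0
```

```bash
cat >> h.py <<'E'
T=np.array([-.070,.9976])
REF=None
def look(save=None):
    """deck travel from the black glass clips/pad tracked in top view by template shift along rails"""
    c0=monitor.sense()["clock"]
    p,d=grab("top");
    if save: cv2.imwrite(save,p[...,::-1])
    im=p.astype(int); m=((im[...,0]-im[...,2])>-8)&(im.sum(2)>200)
    g=((im[...,2]-im[...,0])>12).astype(np.uint8); g[:120]=0;g[215:]=0;g[:,:230]=0;g[:,500:]=0
    n,l,st,ce=cv2.connectedComponentsWithStats(cv2.morphologyEx(g,cv2.MORPH_CLOSE,np.ones((3,3))))
    k=1+np.argmax(st[1:,4]); x,y,w,h=st[k,:4]
    sub=np.zeros(g.shape,np.uint8); cnt=cv2.findContours((l==k).astype(np.uint8),0,2)[0][0]
    cv2.drawContours(sub,[cv2.convexHull(cnt)],-1,1,-1); sub=cv2.erode(sub,np.ones((7,7)))
    wm=np.clip((im[...,0]-im[...,2]+14)/14.,0,1)*sub
    # washer: largest reddish blob in glass
    b=cv2.medianBlur((wm>.3).astype(np.uint8),3); n2,l2,s2,c2=cv2.connectedComponentsWithStats(b)
    j=1+np.argmax(s2[1:,4]); W=onz("top",c2[j],.061)[0]
    r=cv2.minAreaRect(cnt); G=onz("top",r[0],.058)[0]
    s=monitor.sense()
    print("t%.2f washer s=%.4f (px %s, A%d) glass s=%.4f (%s A%d) tcp s=%.4f n=%.4f z=%.3f F=%s"%(c0,T@W[:2],c2[j].round(1),s2[j,4],T@G[:2],np.round(r[1],0),st[k,4],T@s["eef_pos"][:2],np.dot([.9976,.07],s["eef_pos"][:2]),s["eef_pos"][2],np.round(s["force"],1)))
E
python3 - <<'E'
from h import *
look("pics/t1.png")
E
```

```text
t2.60 washer s=-0.1765 (px [403.  163.6], A130) glass s=-0.1756 ([36. 73.] A2458) tcp s=-0.1600 n=0.5076 z=0.069 F=[-0.6 -0.6 -0.3]
```

View pics/t1.png

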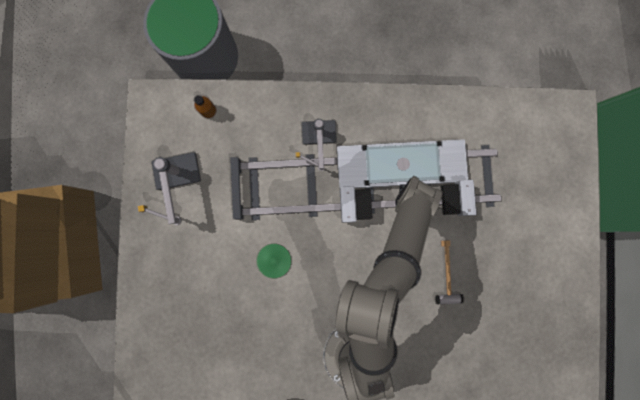

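The tool is inside the well with its tip clear of the pads, and the washer is still at (403,164).

Request:
servo_tool --plan '[[0,[-2,25,0],0],[0,[-3,50,0],0],[0,[-5,68,0],0],[0,[-5,77,0],0],[0,[-6,82,0],0],[0,[-6,87,0],0],[0,[-6,92,0],0],[0,[-7,97,0],0],[0,[-7,102,0],0],[0,[-7,107,0],0]]'

```text
clock: 3.9
eef_pos: [0.5113, -0.017, 0.0702]
orientation: [-180.0, 0.0, 93.9]
force: [-0.6, -1.9, -0.5]
finger_gap: 0.0002
grasp_force: 0.2
```

```bash
python3 -c "
from h import *
look()"
```

```text
t3.90 washer s=-0.1729 (px [401.9 163.6], A131) glass s=-0.1719 ([37. 73.] A2459) tcp s=-0.0519 n=0.5090 z=0.070 F=[-0.9  0.4  0.5]
```

Request:
servo_tool --plan '[[0,[0,5,0],0],[0,[-1,10,0],0],[0,[-1,15,0],0],[0,[-1,20,0],0],[0,[-2,25,0],0]]'

```text
clock: 4.58
eef_pos: [0.5096, 0.0082, 0.0703]
orientation: [180.0, -0.0, 93.9]
force: [0.2, -0.5, 0.4]
finger_gap: 0.0003
grasp_force: 0.1
```

```bash
python3 -c "
from h import *
look()"
```

```text
t4.58 washer s=-0.1421 (px [392.8 164.2], A127) glass s=-0.1407 ([37. 73.] A2483) tcp s=-0.0267 n=0.5089 z=0.070 F=[-0.5  0.4  0.1]
```

Request:
servo_tool --plan '[[0,[0,2,0],0],[0,[0,2,0],0],[0,[0,2,0],0],[0,[0,2,0],0],[0,[0,2,0],0]]'

```text
clock: 5.25
eef_pos: [0.5094, 0.0097, 0.0703]
orientation: [-180.0, 0.0, 93.9]
force: [0.1, -0.3, 0.2]
finger_gap: -0.0
grasp_force: 0.0
```

```bash
python3 -c "
from h import *
look()"
```

```text
t5.25 washer s=-0.0954 (px [379.1 165. ], A130) glass s=-0.0950 ([37. 74.] A2477) tcp s=-0.0259 n=0.5090 z=0.070 F=[ 0.9  1.2 -0. ]
```

Request:
servo_tool --plan '[[0,[0,0,0],0],[0,[0,0,0],0],[0,[0,0,0],0],[0,[0,0,0],0],[0,[0,0,0],0],[0,[0,0,0],0]]'

```text
clock: 6.05
eef_pos: [0.5095, 0.0098, 0.0703]
orientation: [180.0, -0.0, 93.9]
force: [0.2, -0.5, -0.6]
finger_gap: 0.0002
grasp_force: 0.0
```

```bash
python3 -c "
from h import *
look()"
```

```text
t6.05 washer s=-0.0442 (px [364.  165.6], A127) glass s=-0.0438 ([37. 73.] A2470) tcp s=-0.0258 n=0.5089 z=0.070 F=[-0.5  0.4 -0.9]
```

Request:
servo_tool --plan '[[0,[0,-8,0],0],[0,[1,-16,0],0],[0,[2,-24,0],0],[0,[2,-30,0],0],[0,[2,-34,0],0],[0,[2,-34,0],0],[0,[2,-34,0],0],[0,[2,-34,0],0],[0,[2,-34,0],0]]'

```text
clock: 7.22
eef_pos: [0.5115, -0.024, 0.0703]
orientation: [-180.0, -0.0, 94.0]
force: [0.3, 0.1, -0.3]
finger_gap: -0.0001
grasp_force: 0.0
```

```bash
python3 -c "
from h import *
look()"
```

```text
t7.22 washer s=0.0249 (px [343.6 166.9], A128) glass s=0.0257 ([37. 73.] A2324) tcp s=-0.0598 n=0.5086 z=0.070 F=[ 0.2  0.5 -0.3]
```

Request:
servo_tool --plan '[[0,[0,3.4,0],0],[0,[0,6.8,0],0],[0,[-1,10.2,0],0],[0,[-1,13.6,0],0],[0,[-1,17,0],0],[0,[-1,20.4,0],0],[0,[-2,23.8,0],0],[0,[-2,27.2,0],0],[0,[-2,30.6,0],0],[0,[-2,34,0],0]]'

```text
clock: 8.52
eef_pos: [0.5095, 0.0101, 0.0703]
orientation: [-180.0, -0.0, 93.9]
force: [-0.6, -0.1, -0.3]
finger_gap: -0.0003
grasp_force: 0.1
```

```bash
python3 -c "
from h import *
look()"
```

```text
t8.53 washer s=0.1131 (px [317.2 163. ], A253) glass s=0.0926 ([37. 74.] A2375) tcp s=-0.0250 n=0.5090 z=0.070 F=[-0.3  0.8  0. ]
```

Request:
servo_tool --plan '[[0,[0,3.4,0],0],[0,[0,6.8,0],0],[0,[-1,10,0],0]]'

```text
clock: 8.95
eef_pos: [0.5086, 0.0201, 0.0704]
orientation: [180.0, -0.0, 93.9]
force: [-0.1, 0.2, -0.0]
finger_gap: -0.0004
grasp_force: 0.2
```

```bash
python3 -c "
from h import *
look('pics/t2.png')"
```

```text
t8.95 washer s=0.1206 (px [315.  163.2], A248) glass s=0.1078 ([37. 73.] A2367) tcp s=-0.0150 n=0.5087 z=0.070 F=[-0.4  0.9  0.3]
```

Request:
servo_tool --plan '[[0,[0,0,0],0],[0,[0,0,0],0]]'

```text
clock: 9.25
eef_pos: [0.5085, 0.0197, 0.0703]
orientation: [180.0, 0.0, 93.9]
force: [0.0, 0.3, 0.0]
finger_gap: -0.0003
grasp_force: 0.2
```

```bash
python3 -c "
from h import *
look();look()"
```

```text
t9.25 washer s=0.1224 (px [314.5 163.1], A246) glass s=0.1128 ([37. 73.] A2367) tcp s=-0.0159 n=0.5087 z=0.070 F=[ 0.5  0.6 -0.2]
t9.30 washer s=0.1226 (px [314.4 163.1], A247) glass s=0.1119 ([37. 74.] A2373) tcp s=-0.0159 n=0.5087 z=0.070 F=[-0.6  0.3 -0.6]
```

Request:
servo_tool --plan '[[0,[-3,45,0],0],[0,[-4,60,0],0],[0,[-4,60,0],0],[0,[-4,60,0],0]]'

```text
clock: 9.85
eef_pos: [0.5045, 0.0784, 0.0704]
orientation: [180.0, 0.0, 93.9]
force: [0.2, 0.1, 0.6]
finger_gap: -0.0002
grasp_force: 0.0
```

```bash
python3 -c "
from h import *
look()"
```

```text
t9.85 washer s=0.1214 (px [314.8 163.1], A240) glass s=0.1099 ([37. 73.] A2370) tcp s=0.0428 n=0.5088 z=0.070 F=[-0.   0.1  0.1]
```

Request:
servo_tool --plan '[[0,[0,0,0],0],[0,[0,0,0],0],[0,[0,0,0],0],[0,[0,0,0],0]]'

```text
clock: 10.4
eef_pos: [0.5045, 0.0797, 0.0703]
orientation: [180.0, -0.0, 93.9]
force: [-0.1, 0.3, 0.0]
finger_gap: -0.0003
grasp_force: 0.0
```

```bash
python3 -c "
from h import *
look('pics/t3.png')"
```

```text
t10.40 washer s=0.1199 (px [315.2 163. ], A242) glass s=0.1080 ([37. 74.] A2366) tcp s=0.0443 n=0.5089 z=0.070 F=[ 0.   0.4 -0.3]
```

View pics/t3.png

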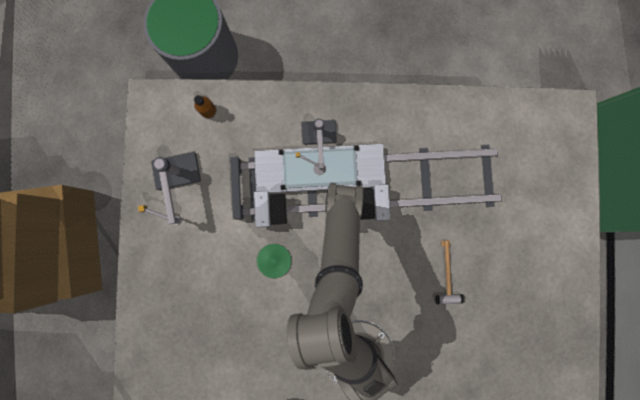

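The carriage is creeping back slowly, with the washer under the arm tip at about (320,169). I let it settle, then check both views closely.

Request:
servo_tool --plan '[[0,[0,0,0],0],[0,[0,0,0],0],[0,[0,0,0],0],[0,[0,0,0],0],[0,[0,0,0],0],[0,[0,0,0],0],[0,[0,0,0],0],[0,[0,0,0],0]]'

```text
clock: 11.45
eef_pos: [0.5045, 0.0798, 0.0703]
orientation: [180.0, -0.0, 93.9]
force: [0.1, -0.3, 0.4]
finger_gap: 0.0003
grasp_force: 0.0
```

```bash
python3 -c "
from h import *
look()"
```

```text
t11.45 washer s=0.1186 (px [315.6 163.1], A243) glass s=0.1048 ([37. 74.] A2377) tcp s=0.0443 n=0.5089 z=0.070 F=[ 0.2 -0.1  0.8]
```

Request:
servo_tool --plan '[[0,[0,0,0],0],[0,[0,0,0],0],[0,[0,0,0],0],[0,[0,0,0],0],[0,[0,0,0],0],[0,[0,0,0],0],[0,[0,0,0],0],[0,[0,0,0],0]]'

```text
clock: 12.5
eef_pos: [0.5045, 0.0798, 0.0703]
orientation: [180.0, -0.0, 93.9]
force: [-0.5, 0.1, -0.8]
finger_gap: 0.0002
grasp_force: 0.0
```

Run:
```python
from h import *
look('pics/t4.png')
q=imaging.get_image("side")[0]; p=cv2.imread('pics/t4.png')[...,::-1]
A=cv2.resize(p[140:200,285:360],None,fx=8,fy=8,interpolation=cv2.INTER_CUBIC)[:480]
B=cv2.resize(q[165:217,280:330],None,fx=8,fy=8,interpolation=cv2.INTER_CUBIC)
C=np.zeros((500,800,3),np.uint8);A=A[:, :];C[:A.shape[0],:400]=A[:,100:500];C[:B.shape[0],400:800]=B
cv2.imwrite('pics/c4.png',C[...,::-1])
```

```text
t12.50 washer s=0.1179 (px [315.8 163.1], A245) glass s=0.1036 ([37. 74.] A2367) tcp s=0.0443 n=0.5089 z=0.070 F=[-0.3 -0.3 -1. ]
```

View pics/c4.png

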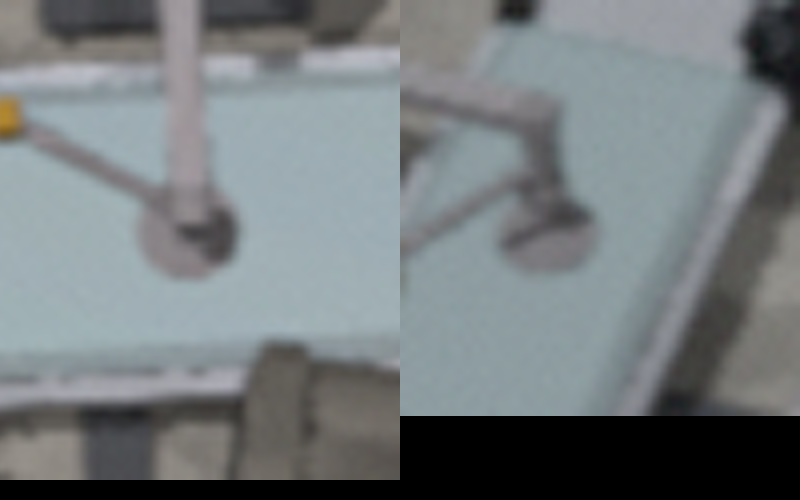

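```bash
python3 - <<'E'
from h import *
f=lambda u,v:((u+100.5)/8-.5+285,(v+.5)/8-.5+140)
g=lambda u,v:((u-399.5)/8-.5+280,(v+.5)/8-.5+165)
N=np.array([.9976,.07])
def pr(l,X):print(l,"s %.4f n %.4f"%(T@X[0,:2],N@X[0,:2]))
pr("washer",onz("top",f(188,231),.061))
for v,c in((60,181),(120,184.5),(180,187.5),(200,188.5)):pr("arm",onz("top",f(c,v),.132))
pr("side washer",onz("side",g(548,236),.061))
for v in(205,212,218):pr("side pivot tip",onz("side",g(549,v),.074))
# where would a tip above washer centre appear in the side view / arm in top
W=onz("top",f(188,231),.061)[0]
a=proj("side",[W,W+[0,0,.013],W+[0,0,.071]]);print("side crop",(a-[280,165]+.5)*8+[399.5,-.5])
a=proj("top",[W,W+[0,0,.013],W+[0,0,.071]]);print("top crop",(a-[285,140]+.5)*8-[100.5,.5])
E
python3 -c "
from h import *
look()"
```

```text
washer s 0.1027 n 0.6379
arm s 0.1027 n 0.6992
arm s 0.1025 n 0.6746
arm s 0.1025 n 0.6500
arm s 0.1025 n 0.6418
side washer s 0.0994 n 0.6435
side pivot tip s 0.0933 n 0.6447
side pivot tip s 0.0971 n 0.6432
side pivot tip s 0.1003 n 0.6419
side crop [[557.28099727 244.54371063]
 [555.69201322 224.15481672]
 [548.39342693 130.24901584]]
top crop [[188.         231.        ]
 [188.05410499 227.21281583]
 [188.30568691 209.5960535 ]]
t12.60 washer s=0.1179 (px [315.8 163.1], A247) glass s=0.1034 ([37. 73.] A2372) tcp s=0.0444 n=0.5088 z=0.070 F=[0.  0.5 0.2]
```

The washer is at s=0.1027 and the pivot at s=0.1025 along the track, and the carriage has practically stopped. I lift straight out.

Request:
servo_tool --plan '[[0,[0,0,15],0],[0,[0,0,40],0],[0,[0,0,70],0],[0,[0,0,100],0],[0,[0,0,130],0],[0,[-20,0,160],0],[-0.0,[-40,0,180],0],[0,[-40,0,190],0],[0,[-40,0,190],0],[0,[-40,0,190],0]]'

```text
clock: 13.9
eef_pos: [0.4647, 0.0797, 0.2599]
orientation: [-180.0, 0.0, 93.9]
force: [-0.2, -0.5, -0.5]
finger_gap: -0.0001
grasp_force: 0.0
```

```bash
python3 -c "
from h import *
look()"
```

```text
t13.90 washer s=0.1177 (px [315.9 163.1], A247) glass s=0.1035 ([37. 73.] A2380) tcp s=0.0469 n=0.4690 z=0.260 F=[-0.9 -0.3 -0.5]
```

Request:
servo_tool --plan '[[0,[0,0,0],0],[0,[0,0,0],0],[0,[0,0,0],0],[0,[0,0,0],0],[0,[0,0,0],0],[0,[0,0,0],0],[0,[0,0,0],0],[0,[0,0,0],0],[0,[0,0,0],0],[0,[0,0,0],0]]'

```text
clock: 15.2
eef_pos: [0.4645, 0.0798, 0.2603]
orientation: [180.0, -0.0, 93.9]
force: [1.2, 0.6, 0.5]
finger_gap: -0.0004
grasp_force: 0.0
```

Request:
servo_tool --plan '[[0,[0,0,0],0],[0,[0,0,0],0],[0,[0,0,0],0],[0,[0,0,0],0],[0,[0,0,0],0],[0,[0,0,0],0],[0,[0,0,0],0],[0,[0,0,0],0],[0,[0,0,0],0],[0,[0,0,0],0]]'

```text
clock: 16.45
eef_pos: [0.4645, 0.0798, 0.2603]
orientation: [180.0, 0.0, 93.9]
force: [-0.3, 0.2, -0.3]
finger_gap: -0.0002
grasp_force: 0.0
```

```bash
python3 -c "
from h import *
look('pics/t5.png')
p=cv2.imread('pics/t5.png');cv2.imwrite('pics/c5.png',cv2.resize(p[140:200,285:360],None,fx=8,fy=8,interpolation=cv2.INTER_CUBIC)[:,100:500])"
```

```text
t16.45 washer s=0.1175 (px [315.9 163.1], A247) glass s=0.1030 ([37. 74.] A2391) tcp s=0.0471 n=0.4689 z=0.260 F=[-0.3 -0.  -0.8]
```

View pics/c5.png

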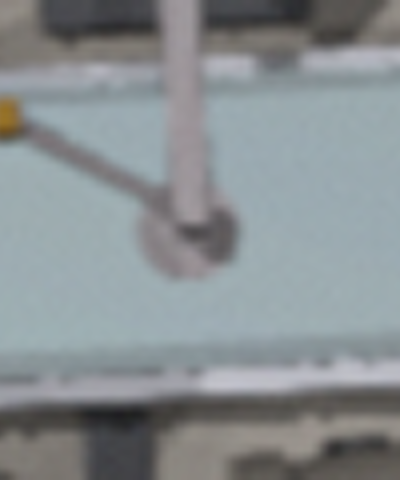

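The crop shows the washer centred at about (188,231), directly under the arm tip at column 188. It has not moved since before the lift, and the gripper is clear.

```bash
python3 -c "
from h import *
print(robot.sign_off())"
```

```text
the job is handed in; nothing more can be done
None
```

The job is handed in at 16.5 s: the carriage is standing still with the washer under the small cutter's pivot (about 0.2 mm off along the rails by the top camera, whose calibration is good to about 2 mm), and the gripper is clear; I worked only on the two pads, with estimated compression of at most about 20 mm of their 45 mm travel.

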